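# Spin the pantry turntable and stop it with the pickles in front

## Task

Bring the jar of pickles round to the front of the pantry turntable: flick the turntable's rim with a fingertip so that it spins and coasts freely with your hand off it, then brake it with a fingertip on the rim so that it stops with the pickles in line with the middle of the hand-hold slot in the front of the step shelf. Do it with the brake alone: if it stops beside that line, do not hold it there or nudge it into place. Touch only the turntable, not the jars and can riding on it, leave the mug and the can opener where they are, and take your hand away at the end with the pickles still in front.

Things in the scene. Friction and masses are not known exactly. Their poses are not given: they have to be found in the camera images.
- shelf: Fixed grey two-tier plastic step shelf, 660 mm wide. Origin on the floor below the turntable's axis; x points front (robot's side) to back, y left, z up. Lower tread: top 80 mm up, x -185 to 165 mm. Upper tread: top 150 mm up, x 165 to 360 mm; a colander and a drawer organizer on it reach 240 mm. The pickles are in front when centred on the line from the axis to the slot: shelf y = 0, x about -66 mm.
- slot (a point): Centre of the hand-hold slot, a cut-out 24 mm (x) by 100 mm (y) in the lower tread near the middle of its front edge: shelf x = -161 mm, y = 0, at the tread's top.
- turntable: Round white pantry turntable on the lower tread. Origin on its axis, under its four rubber feet (80 mm above the floor); its yaw means nothing to the job. Tray floor 24 mm above the origin; round wall of inner radius 111 mm with a flat outward rim on top. The tray turns endlessly either way on a ball bearing; moment of inertia loaded about 0.01 kg m2.
- rim_centre (a point): Point on the turntable's axis level with the top of the rim (68 mm above the turntable's origin). The rim's flat top spans radii 111 to 137 mm: touch it there. The rubber feet give about 1 mm for every 3 N pressed down, up to 5 mm; the rim stands up to 1 mm higher or lower with its load. A few newtons of fingertip there stop the coasting tray within a few degrees, and it then stays.
- tray (a joint): Turning angle of the tray on its base, rad, anticlockwise seen from above positive, counted on past full turns; 0 at the start (wherever the pickles then are). Flicked and let go at 1 rad/s the tray coasts roughly 0.9 of a turn, at 2 rad/s about 3 turns before it stops by itself.
- pickles: Closed glass jar of pickles with a flat lid, 72 mm across and 95 mm tall (its top is 51 mm above the rim); the tallest thing on the tray. Loose, about 0.4 kg. Origin at the centre of its underside, about 66 mm from the turntable's axis; starts in the back half of the tray, at least 115 degrees from the front, and rides round with the tray.
- can: Steel food can with a paper band, 67 mm across, 82 mm tall, loose on the tray about 66 mm from the axis. Origin at the centre of its underside.
- jam: Squat jam jar with a metal lid, 58 mm across, 58 mm tall, loose on the tray about 66 mm from the axis. Origin at the centre of its underside.
- mug: Bystander: white ceramic mug, 80 mm across plus a handle, 90 mm tall, loose on the lower tread to one side of the turntable. Origin at the centre of its underside.
- opener: Bystander: black plastic hand-held can opener lying on the lower tread on the other side of the turntable, 155 mm long, 35 mm high. Origin on its underside, about 10 mm from its middle towards the metal head.
Mind the look-alikes: they are no part of the job. Leave any pink or yellow look-alike of the jam alone.

How it is judged:
By the outcome, as a careful person would: the job done as asked, in the order asked, and still so for the second after the job is handed in, with the robot touching nothing.
It also fails if it takes over 38 s, if anything falls off the work surface, if the arm or the gripper's body presses on something with over 40 N, if the wrist force passes 120 N, or if a joint passes its speed limit or range.

## Robot

A 7-joint arm with a two-finger parallel gripper is mounted at the origin on the work surface. World frame = base frame: x ahead of the robot, y to its left, z up, the work surface at z = 0. Lengths are in m, angles in rad, forces in N, time in s.
With the tool pointing down it reaches from about 0.4 to 0.875 m from the base axis. Payload 19.3 kg.
Tool frame: the origin (TCP) lies at the very end of the fingers, on their centre line; the grasp point (between the pads) lies 19 mm behind it; z points along the fingers, y is the direction in which the jaws open and shut (so a half turn about z gives the same grasp; the last joint's range is limited). The gripper opens to 85 mm and grips with 20 to 120 N. Pads are 22 mm wide; open, the fingers measure 114 mm over their backs; the gripper's body (76 mm by 85 mm) begins 54 mm behind the grasp point. The pads swing forward as they close: fully open they stand 13 mm farther back than shut.
Start: joints at [1.235, 0.521, -0.036, 1.599, 0.021, 1.021, -0.113], TCP at [0.164, -0.603, 0.231] pointing down, gripper open.
Joint ranges: [-2.91, 2.91], [-0.3, 2.13], [-1.5, 1.42], [0.17, 2.43], [-1.26, 4.41], [0.16, 1.93], [-2.52, 2.52]. Speed limits (rad/s): [1.89, 1.89, 2.39, 2.39, 3.01, 3.01, 3.01].

## Interface

Orientations are given as [roll, pitch, yaw] about the fixed x, y, z axes, in that order (R = Rz(yaw) Ry(pitch) Rx(roll)).
In Python, from workcell import bot gives the robot as it stands. The module is installed in compiled form; this text tells all that it offers.
- The arm moves only by the shell command python3 -m inch 'ROWS' [FORCE]. ROWS is JSON, a list of rows, each an object of numbers: "dx", "dy", "dz": the shift along the tool's x, y, z in mm; "rx", "ry", "rz": the turn, a rotation vector about the tool's x, y, z in rad; "hand": the closure, from -1 (fully open) to 1 (shut), so that 0 is half open. In form: [{"dx": .., "dy": .., "dz": .., "rx": .., "ry": .., "rz": .., "hand": ..}, ...]. A call has 1 to 10 rows; each row shifts and turns the commanded pose from where the row before left it, along the tool's axes as they then stand; what a row does not reach is not made up. A row lasts 1/10 s, in which the tool goes at most 50 mm and 8.59 degrees, less where a joint would pass 70% of its speed; a pose out of reach is approached as far as the arm can. A call with a gripper value outside its range is refused whole. The fingers move at their own pace and stop on an object; FORCE is the grip in N (left out, the last holds). Time passes only in rows, so rows that do not move let the fingers close. It gives the time, the measured TCP pose, the force and the opening at its end, in the units of the state.
- bot.observe(): the state, without advancing time (a new reading comes with each control period).
- bot.grab_frame(name): name is "side" or "top"; returns (picture, depth): 384x512x3 uint8, red, green, blue; 384x512 float32, m along the optical axis (not along the pixel's ray), 0 where there is no reading.
- bot.get_calibration(name): a dict with "vertical_fov" (degrees; the focal length in pixels is half the picture's height over the tangent of half this angle, whatever the lens; pixels are square), "cx", "cy" (the principal point, pixels), "k1" (the pictures are not rectified: a ray, as slopes to the right and down, at radius r is drawn at 1 + k1 r^2 times it, then the intrinsics apply), "origin" and "orientation" of the camera in the world. Camera axes: x right, y down, z forward; pixel columns grow to the right and rows downward; lengths in m; the calibration is good to about 2 mm. A picture is of the moment at which its call begins. get_calibration takes no time and is no camera call.
- bot.job_done(): hands the job in, once; it reports no verdict.
Trained networks look in the newest picture that a camera, given by its name, has taken for a name from the list of things; names that differ only in an ending like _2 or _b are one class to them, and where a whole thing is asked for, a point or a joint stands for the part that bears it (a point fixed in the world has none). Each returns a list of dicts, best first, with "score" (0 to 1); they miss things now and then, are a little off and sometimes report something else, mostly with a low value. They report only what shows in the picture. A call takes as long as a camera call. They do not tell look-alikes from the thing itself.
- bot.trace(camera, target): "region" (384x512 bool, what is visible of it) and "box" ([left, top, right, bottom] in pixels, round what is visible of it).
- bot.tip_of(camera, target): "centre" ([row, column] in pixels: a listed point, or the origin of a listed thing).
The state is a dict: "clock": time; "qpos": joint angles; "qd": joint speeds; "joint_efforts": joint torques, N m; "position": TCP position; "tool_rot": TCP orientation; "force": force on the tool from outside, world axes, zero at the start; "moment": the same for the moment, N m; "grip_width": finger opening in m.
Only numpy, scipy, OpenCV 4.12 (cv2) and the standard library are available. Lean on these libraries where they do the work, as an engineer would, in place of code of your own. Each camera call takes 0.05 s, during which the arm holds its last target.

## Working session

There is one attempt and no reset: what is moved stays moved. The work goes in short steps, Python scripts to look and compute and a shell command to move; the robot and the scene stay as the last step left them, time stands still between calls to the robot, and variables do not carry over. Pictures are saved under pics/ and viewed, and the job is handed in when it is done.

```bash
mkdir -p pics; cat > h.py <<'E'
import numpy as np, cv2
from workcell import bot
from scipy.spatial.transform import Rotation as R
def cal(n):
    c=bot.get_calibration(n); f=192/np.tan(np.radians(c["vertical_fov"])/2)
    o=np.array(c["orientation"],float)
    M=R.from_euler('xyz',o).as_matrix() if o.shape==(3,) else o
    return c,f,M,np.array(c["origin"])
def ray(n,r,col):
    c,f,M,o=cal(n); u=np.array([(col-c["cx"])/f,(r-c["cy"])/f]); s=u.copy()
    for _ in range(20): s=u/(1+c["k1"]*(s@s))
    return M@np.array([s[0],s[1],1]),o
def atz(n,r,col,z):
    d,o=ray(n,r,col); return o+d*(z-o[2])/d[2]
def dep(n,r,col,d):
    v,o=ray(n,r,col); return o+v*d
def proj(n,p):
    c,f,M,o=cal(n); q=M.T@(np.array(p)-o); s=q[:2]/q[2]; s=s*(1+c["k1"]*(s@s)); return s[1]*f+c["cy"],s[0]*f+c["cx"]
def save(n,name):
    p,d=bot.grab_frame(n); cv2.imwrite('pics/'+name+'.png',p[:,:,::-1]); return p,d
E
python3 - <<'E'
from h import *
print(bot.observe())
for n in("top","side"):
    print(bot.get_calibration(n)); p,d=save(n,n+'0'); np.save(n+'0.npy',d)
    for t in("pickles","slot","rim_centre","can","jam","shelf","mug","opener"):
        try:
            print(n,t,[(np.round(x["centre"],1),round(x["score"],2)) for x in bot.tip_of(n,t)[:4]])
        except Exception as e: print(t,e)
print(bot.observe()["clock"])
E
```

```text
{'clock': 0.0, 'qpos': array([ 1.23476194,  0.52199578, -0.03634228,  1.60002005,  0.02117684,
        1.02110393, -0.11280854]), 'qd': array([ 1.17118505e-03,  4.01761497e-04,  2.98807463e-04,  1.25104021e-03,
        6.03352196e-04, -8.86143154e-04,  6.21083274e-05]), 'joint_efforts': array([-8.20768346e-04, -9.27133656e+01,  1.97972752e+00, -3.69947898e+01,
        1.80087023e-02,  7.87830446e-03, -3.70113821e-05]), 'position': array([ 0.16408303, -0.60271619,  0.23073261]), 'tool_rot': array([-3.14045079e+00,  5.53964323e-05,  2.65816922e-01]), 'force': array([0.24043916, 0.01651022, 0.5685803 ]), 'moment': array([-0.00082144,  0.03932069,  0.01100608]), 'grip_width': 0.08560331707172424}
{'vertical_fov': 47.38632724109225, 'cx': 249.99228066065413, 'cy': 183.12868935430754, 'k1': 0.041195265059442786, 'origin': array([ 0.25942147, -0.00421832,  1.39146395]), 'orientation': array([-2.95470945, -0.00587928, -1.58223124])}
top pickles [(array([135.8, 212.3]), 0.95)]
top slot [(array([210.6, 223.6]), 0.72)]
top rim_centre [(array([150.9, 225.5]), 0.66)]
top can [(array([173.3, 211.9
[... 247 characters left out ...]
73.3, 304. ]), 0.62)]
{'vertical_fov': 56.418018608285216, 'cx': 256.63531018909805, 'cy': 185.74706074076224, 'k1': 0.03510037570514833, 'origin': array([ 0.409769  , -0.78257606,  0.7576165 ]), 'orientation': array([-2.26040355, -0.01753546, -0.10510222])}
side pickles [(array([164.5, 301.7]), 0.81)]
side slot [(array([175.5, 230. ]), 0.95), (array([196.6, 277.9]), 0.74)]
side rim_centre [(array([159.5, 286.9]), 0.56)]
side can [(array([165.8, 263.4]), 0.75)]
side jam [(array([325.2, 303.4]), 0.95), (array([188.8, 282.8]), 0.93), (array([261.8, 187.1]), 0.7), (array([197. , 280.1]), 0.18)]
side shelf [(array([198.6, 282. ]), 0.84)]
side mug []
side opener [(array([236.5, 275.8]), 0.9)]
0.9
```

View pics/top0.png

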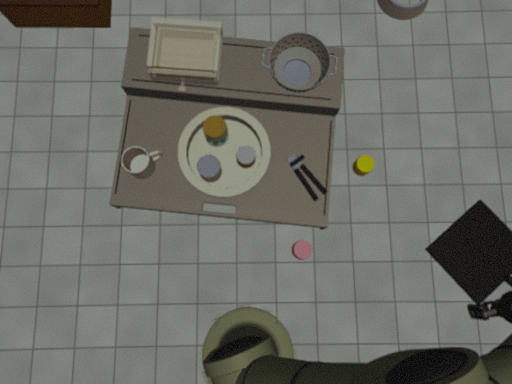

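View pics/side0.png

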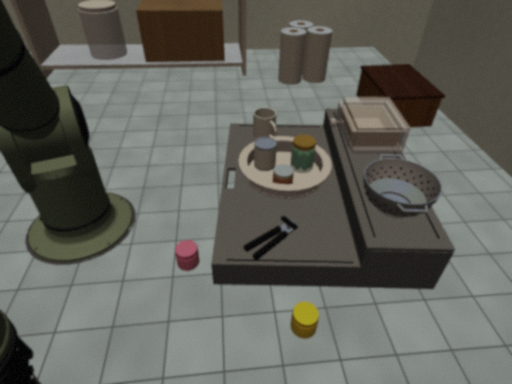

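```bash
python3 - <<'E'
from h import *
print('slot',atz('top',210.6,223.6,.08),atz('side',175.5,230,.08))
print('axis',atz('top',150.9,225.5,.148),atz('side',159.5,286.9,.148))
for t,a,b in(('pick',(135.8,212.3),(164.5,301.7)),('can',(173.3,211.9),(165.8,263.4)),('jam',(160.1,246.6),(188.8,282.8))): print(t,atz('top',*a,.104),atz('side',*b,.104))
E
```

```text
slot [0.42389991 0.06571091 0.08      ] [0.43133311 0.0895709  0.08      ]
axis [0.59133146 0.05647342 0.148     ] [0.59954795 0.06489794 0.148     ]
pick [0.65101458 0.09882698 0.104     ] [0.65457241 0.09586535 0.104     ]
can [0.53400732 0.09954724 0.104     ] [0.535228   0.09882339 0.104     ]
jam [ 0.57375223 -0.00512239  0.104     ] [ 0.57713452 -0.01527851  0.104     ]
```

The top view shows the pickles (orange lid) at col 214, row 127, the can at (208,167) and the jam at (246,156). The slot is at (219,208), the mug at left (135,160) and the opener at right (307,178). The pink (303,250) and yellow (365,164) look-alikes are off the shelf. Next I'll refine the axis and the slot.

```bash
python3 - <<'E'
from h import *
from scipy.optimize import least_squares
im=cv2.imread('pics/top0.png'); d=np.load('top0.npy')
H,W=d.shape
P=np.full((H,W,3),np.nan)
for r in range(80,260):
    for c in range(100,350):
        if d[r,c]>0: P[r,c]=dep('top',r,c,d[r,c])
np.save('P.npy',P)
q=P.reshape(-1,3)
print('shelf z', np.nanmedian(P[195:200,140:180,2]), np.nanmedian(P[180:190,270:285,2]))
# rim
ok=(np.abs(P[...,2]-.148)<.006)&(np.hypot(P[...,0]-.592,P[...,1]-.057)<.16)&(np.hypot(P[...,0]-.592,P[...,1]-.057)>.095)
xy=P[ok][:,:2]; print(len(xy),np.median(P[ok][:,2]))
f=lambda p:np.hypot(*(xy-p[:2]).T)-p[2]
s=least_squares(f,[.592,.057,.124],loss='soft_l1',f_scale=.005); print('rim',s.x)
# outer edge by brightness
g=im[...,1].astype(float)
C=s.x[:2]; pts=[]
for a in np.radians(np.arange(0,360,5)):
    rs=np.arange(.12,.155,.0005); v=[]
    for r in rs:
        rr,cc=proj('top',[C[0]+r*np.cos(a),C[1]+r*np.sin(a),.148]); v.append(cv2.getRectSubPix(g.astype(np.float32),(1,1),(cc,rr))[0,0])
    k=np.argmin(np.diff(v[::1])); v=np.array(v); k=np.argmin(v[6:]-v[:-6])+3; pts.append([C[0]+rs[k]*np.cos(a),C[1]+rs[k]*np.sin(a)])
xy=np.array(pts); s2=least_squares(f,[.592,.057,.137],loss='soft_l1',f_scale=.002); print('outer',s2.x)
# slot
sub=im[198:218,195:245,1]; m=sub>sub.max()*.0+ (np.median(sub)+25); rr,cc=np.nonzero(m); 
w=[atz('top',r+198,c+195,.08) for r,c in zip(rr,cc)]; w=np.array(w); print('slot',len(w),w.mean(0)[:2]); 
u,sv,vt=np.linalg.svd(w[:,:2]-w[:,:2].mean(0)); print('dir',vt[0]); 
pr=(w[:,:2]-w[:,:2].mean(0))@vt.T; print(pr.min(0),pr.max(0))
# lids
for n,(c,r,z) in {'pick':(214,127,.199),'can':(208,167,.186),'jam':(246,156,.162)}.items():
    m=(np.abs(P[...,2]-z)<.012); yy,xx=np.nonzero(m); k=np.hypot(yy-r,xx-c)<13
    w=P[yy[k],xx[k]]; print(n,k.sum(),w.mean(0),np.ptp(w[:,:2],axis=0))
cv2.imwrite('pics/crop0.png',cv2.resize(im[95:225,110:340],None,fx=3.4,fy=3.4,interpolation=cv2.INTER_CUBIC))
E
```

```text
Traceback (most recent call last):
  File "h.py", line 16, in dep
    v,o=ray(n,r,col); return o+v*d
        ~~~^^^^^^^^^
  File "h.py", line 10, in ray
    c,f,M,o=cal(n); u=np.array([(col-c["cx"])/f,(r-c["cy"])/f]); s=u.copy()
            ~~~^^^
  File "h.py", line 5, in cal
    c=bot.get_calibration(n); f=192/np.tan(np.radians(c["vertical_fov"])/2)
ValueError: time passes only in moves, steps and waits
```

```bash
cat > fixcal.py <<'E'
E
sed -i 's/^def cal(n):/import functools\n@functools.lru_cache(None)\ndef cal(n):/' h.py
cat > m.py <<'E'
from h import *
from scipy.optimize import least_squares
im=cv2.imread('pics/top0.png'); d=np.load('top0.npy')
H,W=d.shape
P=np.full((H,W,3),np.nan)
for r in range(80,260):
    for c in range(100,350):
        if d[r,c]>0: P[r,c]=dep('top',r,c,d[r,c])
np.save('P.npy',P)
print('shelf z', np.nanmedian(P[195:200,140:180,2]), np.nanmedian(P[180:190,270:285,2]))
D=np.hypot(P[...,0]-.592,P[...,1]-.057)
ok=(np.abs(P[...,2]-.148)<.006)&(D<.16)&(D>.095)
xy=P[ok][:,:2]; print(len(xy),np.median(P[ok][:,2]))
f=lambda p:np.hypot(*(xy-p[:2]).T)-p[2]
s=least_squares(f,[.592,.057,.124],loss='soft_l1',f_scale=.005); print('rim',s.x)
g=im[...,1].astype(np.float32)
C=s.x[:2]; pts=[]
for a in np.radians(np.arange(0,360,5)):
    rs=np.arange(.12,.155,.0005); v=[]
    for r in rs:
        rr,cc=proj('top',[C[0]+r*np.cos(a),C[1]+r*np.sin(a),.148]); v.append(cv2.getRectSubPix(g,(1,1),(cc,rr))[0,0])
    v=np.array(v); k=np.argmin(v[6:]-v[:-6])+3; pts.append([C[0]+rs[k]*np.cos(a),C[1]+rs[k]*np.sin(a)])
xy=np.array(pts); s2=least_squares(f,[.592,.057,.137],loss='soft_l1',f_scale=.002); print('outer',s2.x)
sub=im[198:218,195:245,1]; m=sub>(np.median(sub)+25); rr,cc=np.nonzero(m)
w=np.array([atz('top',r+198,c+195,.08) for r,c in zip(rr,cc)]); print('slot',len(w),w.mean(0)[:2])
u,sv,vt=np.linalg.svd(w[:,:2]-w[:,:2].mean(0)); print('dir',vt[0]); 
pr=(w[:,:2]-w[:,:2].mean(0))@vt.T; print(pr.min(0),pr.max(0))
for n,(c,r,z) in {'pick':(214,127,.199),'can':(208,167,.186),'jam':(246,156,.162)}.items():
    m=(np.abs(P[...,2]-z)<.012); yy,xx=np.nonzero(m); k=np.hypot(yy-r,xx-c)<13
    w=P[yy[k],xx[k]]; print(n,k.sum(),w.mean(0),np.ptp(w[:,:2],axis=0))
# front edge of shelf: lower tread
pts=[]
for c in range(125,320,4):
    col=P[190:245,c,2]; k=np.nonzero(col>.06)[0]
    if len(k): pts.append(P[190+k.max(),c,:2])
pts=np.array(pts); vx=cv2.fitLine(pts.astype(np.float32),cv2.DIST_HUBER,0,.01,.01).ravel(); print('front edge',vx, 'normal yaw deg',np.degrees(np.arctan2(-vx[0],vx[1])))
cv2.imwrite('pics/crop0.png',cv2.resize(im[95:225,110:340],None,fx=3.4,fy=3.4,interpolation=cv2.INTER_CUBIC))
E
python3 m.py
```

```text
shelf z 0.07816965280120236 0.07918843756446359
2206 0.14666150372363207
rim [0.59167428 0.06291742 0.12378502]
outer [0.59326336 0.06162363 0.13631422]
slot 195 [0.42980263 0.08364863]
dir [ 0.03664848 -0.99932822]
[-0.06867892 -0.02435277] [0.04944542 0.01615334]
pick 429 [0.64881237 0.08703998 0.19705993] [0.06596166 0.06542548]
can 437 [0.53830304 0.10523309 0.18263286] [0.06476039 0.06533463]
jam 290 [ 5.75314882e-01 -4.60180313e-04  1.60232963e-01] [0.05369391 0.05244586]
front edge [0.11403811 0.9934764  0.40512475 0.05428638] normal yaw deg -6.548147
```

View pics/crop0.png

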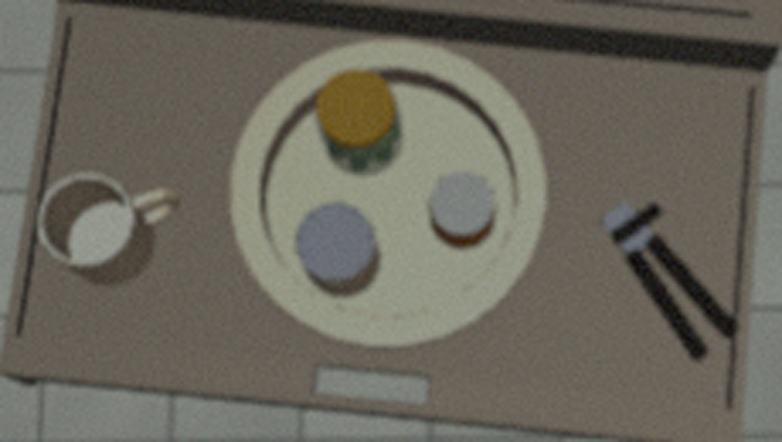

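```bash
python3 - <<'E'
from h import *
C=np.array([.5928,.062])
for a in[(317,366),(430,376),(426,404),(314,394),(372,385)]:
    w=atz('top',95+(a[1]+.5)/3.4-.5,110+(a[0]+.5)/3.4-.5,.08); v=w[:2]-C; print(w,np.hypot(*v),np.degrees(np.arctan2(v[1],v[0])))
psi=np.radians(60); T=C-.125*np.array([np.cos(psi),np.sin(psi)]); o=bot.observe(); p=o['position']; M=R.from_euler('xyz',o['tool_rot']).as_matrix()
print(T,M.T@(np.array([*T,.225])-p)*1000, o['grip_width'])
E
```

```text
[0.44983616 0.12826816 0.08      ] 0.15757578462468333 155.13081861962573
[0.43978162 0.02792296 0.08      ] 0.15676692294376118 -167.44516315161974
[0.41483915 0.03159739 0.08      ] 0.18053914043920719 -170.30525380064796
[0.42483774 0.13069506 0.08      ] 0.18146716538105467 157.7558790890357
[0.43229289 0.07939787 0.08      ] 0.16144726663741407 173.81368151870373
[ 0.5303     -0.04625318] [ 499.541449   -441.07625642    6.30685293] 0.0853497923620623
```

Front direction: edge normal and slot centre agree (173.5° vs 173.8°), at radius 161 mm, which matches the description. The pickles candidates are the orange-lid jar (214,127), the lavender can (208,167) and the small jam (246,156). I choose the orange-lid jar because it is tallest and at the back. I'll move above the front-right of the rim with the hand shut.

```bash
python3 -m inch '[{"dx":15,"dy":-13,"hand":1},{"dx":30,"dy":-26.5,"hand":1},{"dx":30,"dy":-26.5,"hand":1},{"dx":30,"dy":-26.5,"hand":1},{"dx":30,"dy":-26.5,"hand":1},{"dx":30,"dy":-26.5,"hand":1},{"dx":30,"dy":-26.5,"hand":1},{"dx":30,"dy":-26.5,"hand":1},{"dx":30,"dy":-26.5,"hand":1},{"dx":30,"dy":-26.5,"hand":1}]' 20
python3 -m inch '[{"dx":30,"dy":-26.5,"rz":-0.14,"hand":1},{"dx":0,"dy":0,"rz":-0.14,"hand":1},{"dx":0,"rz":-0.14,"hand":1},{"rz":-0.14,"hand":1},{"rz":-0.14,"hand":1},{"rz":-0.08,"hand":1}]'
cat > t.py <<'E'
from h import *
import sys
C=np.array([.5928,.062])
psi=np.radians(float(sys.argv[1])); T=C-.125*np.array([np.cos(psi),np.sin(psi)]); o=bot.observe(); p=o['position']; M=R.from_euler('xyz',o['tool_rot']).as_matrix()
print(o['clock'],p,o['tool_rot'],o['force'],o['grip_width']); print(T,M.T@(np.array([*T,float(sys.argv[2])])-p)*1000,'dpsi',psi-o['tool_rot'][2])
print('r,ang',np.hypot(*(p[:2]-C)),np.degrees(np.arctan2(*(C-p[:2])[::-1])))
E
python3 t.py 60 .165
```

```text
0.9 [ 0.16414521 -0.60304814  0.2313038 ] [-3.14157338e+00  1.09070105e-05  2.65766827e-01] [-0.19945174 -0.8844248   0.20114854] 0.0853497923620623
[ 0.5303     -0.04625318] [ 499.54210342 -441.07510028   66.30685292] dpsi 0.7814307237101519
r,ang 0.7912230761589873 57.19631668500205schema error: expected keys dx, dy, dz, rx, ry, rz, hand
schema error: expected keys dx, dy, dz, rx, ry, rz, hand
```

```bash
python3 -m inch '[{"dx":15,"dy":-13,"dz":0,"rx":0,"ry":0,"rz":0,"hand":1},{"dx":30,"dy":-26.5,"dz":0,"rx":0,"ry":0,"rz":0,"hand":1},{"dx":30,"dy":-26.5,"dz":0,"rx":0,"ry":0,"rz":0,"hand":1},{"dx":30,"dy":-26.5,"dz":0,"rx":0,"ry":0,"rz":0,"hand":1},{"dx":30,"dy":-26.5,"dz":0,"rx":0,"ry":0,"rz":0,"hand":1},{"dx":30,"dy":-26.5,"dz":0,"rx":0,"ry":0,"rz":0,"hand":1},{"dx":30,"dy":-26.5,"dz":0,"rx":0,"ry":0,"rz":0,"hand":1},{"dx":30,"dy":-26.5,"dz":0,"rx":0,"ry":0,"rz":0,"hand":1},{"dx":30,"dy":-26.5,"dz":0,"rx":0,"ry":0,"rz":0,"hand":1},{"dx":30,"dy":-26.5,"dz":0,"rx":0,"ry":0,"rz":0,"hand":1}]' 20
python3 t.py 60 .225
```

```text
clock: 1.9
position: [0.3738, -0.2842, 0.2315]
tool_rot: [3.141, -0.0, 0.266]
force: [0.4, 0.4, 0.3]
grip_width: 0.0001
1.9 [ 0.37377517 -0.28416772  0.23153263] [ 3.14113173e+00 -2.87278155e-04  2.65584156e-01] [0.3597856  0.35318596 0.33994255] 0.00010453709121572884
[ 0.5303     -0.04625318] [ 213.48122519 -188.49258696    6.50708149] dpsi 0.7816133956344311
r,ang 0.4096388293742012 57.677929478562035
```

```bash
python3 -m inch '[{"dx":30,"dy":-26.5,"dz":0,"rx":0,"ry":0,"rz":0,"hand":1},{"dx":30,"dy":-26.5,"dz":0,"rx":0,"ry":0,"rz":0,"hand":1},{"dx":30,"dy":-26.5,"dz":0,"rx":0,"ry":0,"rz":0,"hand":1},{"dx":30,"dy":-26.5,"dz":0,"rx":0,"ry":0,"rz":0,"hand":1},{"dx":30,"dy":-26.5,"dz":0,"rx":0,"ry":0,"rz":0,"hand":1},{"dx":25,"dy":-22,"dz":0,"rx":0,"ry":0,"rz":-0.1,"hand":1},{"dx":0,"dy":0,"dz":0,"rx":0,"ry":0,"rz":-0.14,"hand":1},{"dx":0,"dy":0,"dz":0,"rx":0,"ry":0,"rz":-0.14,"hand":1},{"dx":0,"dy":0,"dz":0,"rx":0,"ry":0,"rz":-0.14,"hand":1},{"dx":0,"dy":0,"dz":0,"rx":0,"ry":0,"rz":-0.14,"hand":1}]' 20
python3 t.py 60 .165
```

```text
clock: 2.9
position: [0.5014, -0.0904, 0.2313]
tool_rot: [3.141, -0.0, 0.932]
force: [-0.2, 0.2, -0.3]
grip_width: -0.0
2.9 [ 0.50140582 -0.0904239   0.23134662] [ 3.14148445e+00 -2.32998355e-05  9.31641107e-01] [-0.21596512  0.17853018 -0.31770803] -4.554250327074388e-06
[ 0.5303     -0.04625318] [52.68576607 -3.16533107 66.34750514] dpsi 0.11555644447507407
r,ang 0.177724343339719 59.05287540644314
```

Move inward and down to about 10 mm above the rim.

```bash
python3 -m inch '[{"dx":26,"dy":-1.5,"dz":15,"rx":0,"ry":0,"rz":0,"hand":1},{"dx":26.5,"dy":-1.6,"dz":30,"rx":0,"ry":0,"rz":0,"hand":1},{"dx":0,"dy":0,"dz":21,"rx":0,"ry":0,"rz":-0.115,"hand":1},{"dx":0,"dy":0,"dz":0,"rx":0,"ry":0,"rz":0,"hand":1}]'
python3 t.py 60 .148; python3 - <<'E'
from h import *
save('side','s1');save('top','t1')
E
```

```text
clock: 3.3
position: [0.5293, -0.0461, 0.1631]
tool_rot: [-3.138, 0.001, 1.044]
force: [-0.8, -0.1, -0.0]
grip_width: 0.0001
3.3 [ 0.52927684 -0.04614854  0.16305995] [-3.13784824e+00  1.43871940e-03  1.04431074e+00] [-0.75122343 -0.14344519 -0.01385288] 0.0001239180844993527
[ 0.5303     -0.04625318] [ 0.44534198  0.99356479 15.05571453] dpsi 0.0028868107261641462
r,ang 0.12542447866735693 59.57131980475518
```

View pics/s1.png

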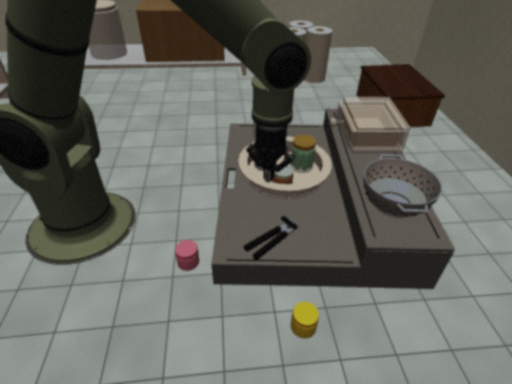

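View pics/t1.png

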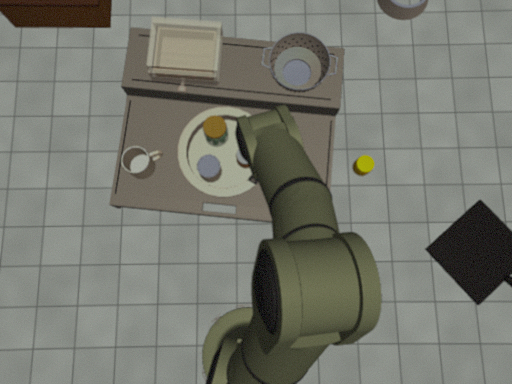

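The top view shows the arm covering the right side of the tray, with the pickles visible at (214,127). Going anticlockwise (back, left, front) keeps them in view, about 150° to go. I'll back the finger up to psi=38° first.

```bash
python3 t.py 38 .155
```

```text
3.4 [ 0.53040057 -0.0470935   0.1657565 ] [-3.14127098e+00  1.92584585e-04  1.03729045e+00] [-0.07910902 -0.2756588   1.13437673] 0.00018576769996664106
[ 0.49429866 -0.01495768] [  9.31214484 -47.42418058  10.76996625] dpsi -0.3740653322979599
r,ang 0.1256784849445273 60.231254647712916
```

```bash
python3 -m inch '[{"dx":3,"dy":-15.4,"dz":0,"rx":0,"ry":0,"rz":0,"hand":1},{"dx":3.3,"dy":-16,"dz":0,"rx":0,"ry":0,"rz":0,"hand":1},{"dx":3,"dy":-16,"dz":4,"rx":0,"ry":0,"rz":0.1,"hand":1},{"dx":0,"dy":0,"dz":3,"rx":0,"ry":0,"rz":0.14,"hand":1},{"dx":0,"dy":0,"dz":3,"rx":0,"ry":0,"rz":0.134,"hand":1},{"dx":0,"dy":0,"dz":0,"rx":0,"ry":0,"rz":0,"hand":1},{"dx":0,"dy":0,"dz":0,"rx":0,"ry":0,"rz":0,"hand":1}]'
python3 t.py 38 .155
```

```text
clock: 4.1
position: [0.4947, -0.0149, 0.1564]
tool_rot: [3.14, -0.001, 0.669]
force: [-0.0, 0.1, 0.1]
grip_width: -0.0001
4.1 [ 0.49471112 -0.01492672  0.15636808] [ 3.14042269e+00 -1.01478354e-03  6.68987415e-01] [-0.04527076  0.09271898  0.13403123] -6.451439109970877e-05
[ 0.49429866 -0.01495768] [-0.34415105 -0.2331227   1.36746378] dpsi -0.0057622996853314845
r,ang 0.12465612002309968 38.10550539932299
```

```bash
python3 -m inch '[{"dx":0.1,"dy":5,"dz":4,"rx":0,"ry":0,"rz":-0.04,"hand":1},{"dx":0.4,"dy":10,"dz":5,"rx":0,"ry":0,"rz":-0.08,"hand":1},{"dx":0.4,"dy":10,"dz":2,"rx":0,"ry":0,"rz":-0.08,"hand":1},{"dx":0.4,"dy":10,"dz":0.5,"rx":0,"ry":0,"rz":-0.08,"hand":1},{"dx":0.4,"dy":10,"dz":0,"rx":0,"ry":0,"rz":-0.08,"hand":1}]'
python3 -m inch '[{"dx":0.4,"dy":10,"dz":-8,"rx":0,"ry":0,"rz":-0.08,"hand":1},{"dx":0.4,"dy":8,"dz":-12,"rx":0,"ry":0,"rz":-0.06,"hand":1}]'
cat > trk.py <<'E'
from h import *
import sys
C=np.array([.5928,.062])
def pang(n=1):
    out=[]
    for _ in range(n):
        t=bot.observe()['clock']; p,d=bot.grab_frame('top')
        hsv=cv2.cvtColor(p,cv2.COLOR_RGB2HSV); 
        m=(hsv[...,0]>10)&(hsv[...,0]<28)&(hsv[...,1]>140)&(hsv[...,2]>60)
        box=np.zeros_like(m); box[100:205,170:280]=1; m&=box
        k,l,s,c=cv2.connectedComponentsWithStats(m.astype(np.uint8))
        if k<2: print(t,'none'); out.append((t,None)); continue
        i=1+np.argmax(s[1:,4]); w=atz('top',c[i][1],c[i][0],.198)[:2]-C
        a=np.degrees(np.arctan2(w[1],w[0]))%360
        print('t %.2f area %d px %s r %.4f ang %.2f'%(t,s[i,4],np.round(c[i],1),np.hypot(*w),a)); out.append((t,a))
    cv2.imwrite('pics/%s.png'%sys.argv[1],p[:,:,::-1])
    return out
if __name__=='__main__':
    o=pang(int(sys.argv[2])); s=bot.observe(); print(s['clock'],s['position'],s['force'])
E
python3 trk.py k1 3
```

```text
clock: 4.6
position: [0.5291, -0.0448, 0.1449]
tool_rot: [3.14, -0.001, 1.032]
force: [1.3, 2.5, 8.1]
grip_width: 0.0
clock: 4.8
position: [0.5442, -0.0532, 0.1643]
tool_rot: [-3.141, 0.0, 1.172]
force: [-0.1, 0.6, -0.0]
grip_width: -0.0001
t 4.80 area 390 px [207.  131.3] r 0.0617 ang 45.85
t 4.85 area 392 px [206.5 131.7] r 0.0618 ang 47.58
t 4.90 area 389 px [206.  132.3] r 0.0619 ang 49.78
4.95 [ 0.54436966 -0.05291267  0.16447443] [-0.59150949 -0.14690881 -0.23955324]
```

```bash
python3 t.py 66 .153; python3 -m inch '[{"dx":0,"dy":0,"dz":5,"rx":0,"ry":0,"rz":0,"hand":1},{"dx":0,"dy":0,"dz":5,"rx":0,"ry":0,"rz":0,"hand":1},{"dx":0,"dy":0,"dz":0,"rx":0,"ry":0,"rz":0,"hand":1},{"dx":0,"dy":0,"dz":0,"rx":0,"ry":0,"rz":0,"hand":1}]'; python3 trk.py k2 2
```

```text
4.95 [ 0.54436966 -0.05291267  0.16447443] [ 3.14019748e+00 -7.08575865e-04  1.16615917e+00] [-0.59150949 -0.14690881 -0.23955324] 2.631811972500872e-05
[ 0.54195792 -0.05219318] [-0.2962096  -2.51623963 11.47072452] dpsi -0.014241865672373288
r,ang 0.1247013230569204 67.14684259243494
clock: 5.35
position: [0.5436, -0.0522, 0.1534]
tool_rot: [-3.141, 0.0, 1.167]
force: [-0.4, 0.0, 0.4]
grip_width: 0.0002
t 5.35 area 394 px [202.3 137.6] r 0.0625 ang 66.72
t 5.40 area 398 px [202.  138.2] r 0.0627 ang 68.57
5.45 [ 0.54387842 -0.05230106  0.15373374] [ 0.19822147  1.09067902 -0.93586587]
```

View pics/k2.png

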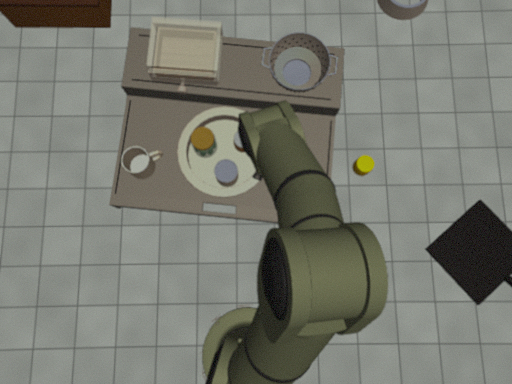

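```bash
for i in 1 ; do python3 -m inch '[{"dx":0,"dy":0,"dz":0,"rx":0,"ry":0,"rz":0,"hand":1},{"dx":0,"dy":0,"dz":0,"rx":0,"ry":0,"rz":0,"hand":1},{"dx":0,"dy":0,"dz":0,"rx":0,"ry":0,"rz":0,"hand":1},{"dx":0,"dy":0,"dz":0,"rx":0,"ry":0,"rz":0,"hand":1},{"dx":0,"dy":0,"dz":0,"rx":0,"ry":0,"rz":0,"hand":1},{"dx":0,"dy":0,"dz":0,"rx":0,"ry":0,"rz":0,"hand":1},{"dx":0,"dy":0,"dz":0,"rx":0,"ry":0,"rz":0,"hand":1},{"dx":0,"dy":0,"dz":0,"rx":0,"ry":0,"rz":0,"hand":1}]'; done; python3 trk.py k3 2
```

```text
clock: 6.25
position: [0.5439, -0.0524, 0.1538]
tool_rot: [3.142, 0.0, 1.167]
force: [-0.6, 0.5, 0.7]
grip_width: 0.0002
t 6.25 area 395 px [200.3 149.2] r 0.0636 ang 98.42
t 6.30 area 394 px [200.3 149.6] r 0.0636 ang 99.51
6.35 [ 0.54392481 -0.05243086  0.15379808] [-0.25812449 -0.30510264 -0.26895742]
```

```bash
python3 -m inch '[{"dx":0,"dy":0,"dz":0,"rx":0,"ry":0,"rz":0,"hand":1},{"dx":0,"dy":0,"dz":0,"rx":0,"ry":0,"rz":0,"hand":1},{"dx":0,"dy":0,"dz":0,"rx":0,"ry":0,"rz":0,"hand":1},{"dx":0,"dy":0,"dz":0,"rx":0,"ry":0,"rz":0,"hand":1},{"dx":0,"dy":0,"dz":0,"rx":0,"ry":0,"rz":0,"hand":1},{"dx":0,"dy":0,"dz":0,"rx":0,"ry":0,"rz":0,"hand":1},{"dx":0,"dy":0,"dz":0,"rx":0,"ry":0,"rz":0,"hand":1},{"dx":0,"dy":0,"dz":0,"rx":0,"ry":0,"rz":0,"hand":1},{"dx":0,"dy":0,"dz":0,"rx":0,"ry":0,"rz":0,"hand":1}]'; python3 trk.py k4 2
python3 - <<'E'
from h import *
from scipy.optimize import least_squares
px=[(207,131.3),(206.5,131.7),(206,132.3),(202.3,137.6),(202,138.2),(200.3,149.2),(200.3,149.6)]
xy=np.array([atz('top',r,c,.198)[:2] for c,r in px]); print(xy)
print(least_squares(lambda p:np.hypot(*(xy-p).T)-.066,[.59,.06]).x)
E
```

```text
clock: 7.25
position: [0.5439, -0.0524, 0.1538]
tool_rot: [-3.142, -0.0, 1.167]
force: [1.4, 0.0, -0.6]
grip_width: -0.0001
t 7.25 area 392 px [204.5 159.8] r 0.0645 ang 128.13
t 7.30 area 394 px [204.9 160.2] r 0.0645 ang 129.61
7.35 [ 0.54389772 -0.05242902  0.15379358] [-0.16027893  0.1505703  -0.83675404]
[[0.63579887 0.10636186]
 [0.63463188 0.10777024]
 [0.63287607 0.10917437]
 [0.61738801 0.11952061]
 [0.61563615 0.12035325]
 [0.58358077 0.12486669]
 [0.58241911 0.12485631]]
[0.58980024 0.05932409]
```

```bash
python3 - <<'E'
from h import *
from scipy.optimize import least_squares
px=[(207,131.3),(206.5,131.7),(206,132.3),(202.3,137.6),(202,138.2),(200.3,149.2),(200.3,149.6),(204.5,159.8),(204.9,160.2)]
t=np.array([4.8,4.85,4.9,5.35,5.4,6.25,6.3,7.25,7.3])
xy=np.array([atz('top',r,c,.198)[:2] for c,r in px])
print(least_squares(lambda p:np.hypot(*(xy-p[:2]).T)-p[2],[.59,.06,.066]).x)
C=least_squares(lambda p:np.hypot(*(xy-p).T)-.066,[.59,.06]).x;print(C)
for c in (C,np.array([.5928,.062])):
    a=np.degrees(np.arctan2(*(xy-c).T[::-1])); q=np.polyfit(t-7.3,a,2); print(q,a-np.polyval(q,t-7.3))
    print([(x,np.polyval(q,x-7.3)) for x in (8.5,8.8,8.9,9,9.1,9.2)])
# first-picture lid
im=cv2.imread('pics/top0.png')[:,:,::-1]
hsv=cv2.cvtColor(np.ascontiguousarray(im),cv2.COLOR_RGB2HSV); m=(hsv[...,0]>10)&(hsv[...,0]<28)&(hsv[...,1]>140)&(hsv[...,2]>60);m[:100]=0;m[205:]=0;m[:,:170]=0;m[:,280:]=0
y,x=np.nonzero(m); print(x.mean(),y.mean(),np.ptp(x)+1,np.ptp(y)+1,atz('top',y.mean(),x.mean(),.198))
E
```

```text
[0.5907512  0.06228031 0.06310562]
[0.59048837 0.05895182]
[ -2.01642989  27.01587039 126.32060725] [ 0.11892236 -0.14921911 -0.03216337  0.08098509  0.01665038  0.2516861
 -0.30782729 -0.01053499  0.03150083]
[(8.5, np.float64(155.83599268374925)), (8.8, np.float64(162.30744559257124)), (8.9, np.float64(164.3839393666865)), (9, np.float64(166.4201045430557)), (9.1, np.float64(168.41594112167886)), (9.2, np.float64(170.37144910255597))]
[ -2.4235407   27.47239483 129.57967269] [ 0.14229035 -0.15087281 -0.0352523   0.06202978 -0.00569115  0.28109633
 -0.30583199 -0.01892036  0.03115214]
[(8.5, np.float64(159.05664787999723)), (8.8, np.float64(165.33529836464413)), (8.9, np.float64(167.3312402316111)), (9, np.float64(169.27871128462047)), (9.1, np.float64(171.17771152367214)), (9.2, np.float64(173.0282409487662))]
215.36159600997507 127.9925187032419 49 51 [0.64536023 0.08270525 0.198     ]
```

```bash
python3 -m inch '[{"dx":0,"dy":0,"dz":1.7,"rx":0,"ry":0,"rz":0,"hand":1},{"dx":0,"dy":0,"dz":1.6,"rx":0,"ry":0,"rz":0,"hand":1},{"dx":0,"dy":0,"dz":0,"rx":0,"ry":0,"rz":0,"hand":1},{"dx":0,"dy":0,"dz":0,"rx":0,"ry":0,"rz":0,"hand":1},{"dx":0,"dy":0,"dz":0,"rx":0,"ry":0,"rz":0,"hand":1},{"dx":0,"dy":0,"dz":0,"rx":0,"ry":0,"rz":0,"hand":1},{"dx":0,"dy":0,"dz":0,"rx":0,"ry":0,"rz":0,"hand":1}]'; python3 trk.py k5 6
```

```text
clock: 8.05
position: [0.544, -0.0524, 0.1505]
tool_rot: [3.142, -0.0, 1.167]
force: [0.3, -0.7, 0.3]
grip_width: -0.0
t 8.05 area 388 px [210.4 165.3] r 0.0657 ang 148.51
t 8.10 area 388 px [210.8 165.5] r 0.0656 ang 149.65
t 8.15 area 388 px [211.3 165.7] r 0.0654 ang 150.90
t 8.20 area 389 px [211.6 165.9] r 0.0655 ang 151.84
t 8.25 area 390 px [212.  166.1] r 0.0655 ang 153.03
t 8.30 area 392 px [212.4 166.4] r 0.0657 ang 154.23
8.35 [ 0.54392971 -0.05244131  0.15050966] [-0.5162345   0.41125018  0.83831519]
```

```bash
python3 -m inch '[{"dx":0,"dy":0,"dz":0,"rx":0,"ry":0,"rz":0,"hand":1},{"dx":0,"dy":0,"dz":0,"rx":0,"ry":0,"rz":0,"hand":1},{"dx":0,"dy":0,"dz":0,"rx":0,"ry":0,"rz":0,"hand":1},{"dx":0,"dy":0,"dz":0,"rx":0,"ry":0,"rz":0,"hand":1}]'; python3 trk.py k6 3
python3 - <<'E'
from h import *
C=np.array([.5928,.062]);a=np.radians(173.6)
print([proj('top',[*(C+r*np.array([np.cos(a),np.sin(a)])),z]) for r,z in ((.066,.198),(.062,.198),(.161,.08),(0,.148))])
E
```

```text
clock: 8.75
position: [0.5439, -0.0524, 0.1505]
tool_rot: [-3.142, -0.0, 1.167]
force: [0.6, -0.0, -1.0]
grip_width: 0.0003
t 8.75 area 392 px [216.1 167.8] r 0.0659 ang 163.81
t 8.80 area 396 px [216.5 167.9] r 0.0658 ang 164.73
t 8.85 area 395 px [216.7 168. ] r 0.0659 ang 165.42
8.9 [ 0.54390574 -0.05243962  0.15048583] [0.59329858 0.11816064 0.95710663]
[(np.float64(168.57624469280023), np.float64(220.0309665241072)), (np.float64(167.18525054616413), np.float64(220.19225992163558)), (np.float64(207.71622973928677), np.float64(218.87711280085406)), (np.float64(150.43182669525535), np.float64(223.61300994705945))]
```

View pics/k6.png

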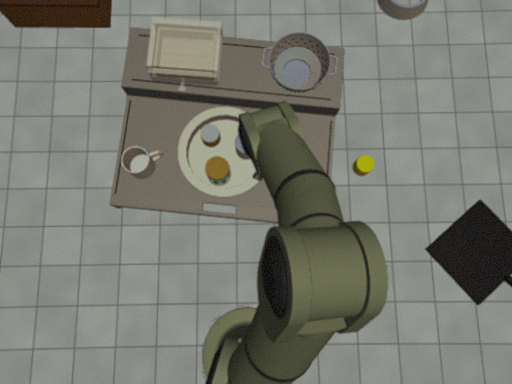

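```bash
python3 -m inch '[{"dx":0,"dy":0,"dz":0,"rx":0,"ry":0,"rz":0,"hand":1},{"dx":0,"dy":0,"dz":0,"rx":0,"ry":0,"rz":0,"hand":1},{"dx":0,"dy":0,"dz":0,"rx":0,"ry":0,"rz":0,"hand":1},{"dx":0,"dy":0,"dz":4,"rx":0,"ry":0,"rz":0,"hand":1},{"dx":0,"dy":0,"dz":1.5,"rx":0,"ry":0,"rz":0,"hand":1},{"dx":0,"dy":0,"dz":0,"rx":0,"ry":0,"rz":0,"hand":1}]'; python3 trk.py k7 3
```

```text
clock: 9.5
position: [0.5441, -0.0525, 0.145]
tool_rot: [3.141, -0.0, 1.167]
force: [-0.1, -1.1, 8.3]
grip_width: 0.0
t 9.50 area 392 px [220.4 168.8] r 0.0666 ang 174.44
t 9.55 area 391 px [220.3 168.8] r 0.0666 ang 174.36
t 9.60 area 388 px [220.3 168.8] r 0.0665 ang 174.39
9.65 [ 0.54423707 -0.05251489  0.1451829 ] [-0.93512463 -1.16707852  6.24279044]
```

Stopped within about 1 mm of the line. Lifting straight off, then away.

```bash
python3 -m inch '[{"dx":0,"dy":0,"dz":-4,"rx":0,"ry":0,"rz":0,"hand":1},{"dx":0,"dy":0,"dz":-10,"rx":0,"ry":0,"rz":0,"hand":1},{"dx":0,"dy":0,"dz":-25,"rx":0,"ry":0,"rz":0,"hand":1},{"dx":0,"dy":0,"dz":-30,"rx":0,"ry":0,"rz":0,"hand":1},{"dx":-15,"dy":0,"dz":-30,"rx":0,"ry":0,"rz":0,"hand":1},{"dx":-30,"dy":0,"dz":0,"rx":0,"ry":0,"rz":0,"hand":1},{"dx":-30,"dy":0,"dz":0,"rx":0,"ry":0,"rz":0,"hand":1},{"dx":-30,"dy":0,"dz":0,"rx":0,"ry":0,"rz":0,"hand":1},{"dx":-30,"dy":0,"dz":0,"rx":0,"ry":0,"rz":0,"hand":1},{"dx":-15,"dy":0,"dz":0,"rx":0,"ry":0,"rz":0,"hand":1}]'; python3 trk.py k8 2; python3 - <<'E'
from h import *
save('side','s8')
for n in('top','side'):
  for t in('pickles','slot','rim_centre'): print(n,t,[(np.round(atz(n,*x['centre'],{'pickles':.104,'slot':.08,'rim_centre':.148}[t]),4),round(x['score'],2)) for x in bot.tip_of(n,t)[:2]])
E
```

```text
clock: 10.65
position: [0.4837, -0.1927, 0.2446]
tool_rot: [3.141, 0.001, 1.164]
force: [0.3, -0.6, -0.2]
grip_width: -0.0002
t 10.65 area 392 px [219.8 168.5] r 0.0659 ang 172.98
t 10.70 area 394 px [219.7 168.6] r 0.0663 ang 172.88
10.75 [ 0.48398222 -0.19243135  0.24449185] [0.16898247 0.73732759 0.21960174]
top pickles [(array([0.5331, 0.0731, 0.104 ]), 0.68)]
top slot [(array([0.4267, 0.0705, 0.08  ]), 0.67)]
top rim_centre [(array([0.5832, 0.0585, 0.148 ]), 0.94)]
side pickles [(array([ 0.5558, -0.0631,  0.104 ]), 0.3)]
side slot [(array([0.4279, 0.0893, 0.08  ]), 0.67)]
side rim_centre [(array([0.5957, 0.0531, 0.148 ]), 0.9)]
```

View pics/k8.png

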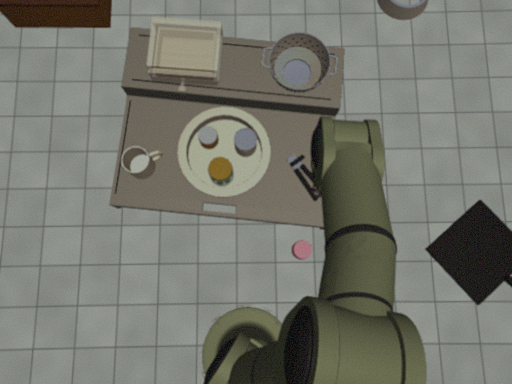

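View pics/s8.png

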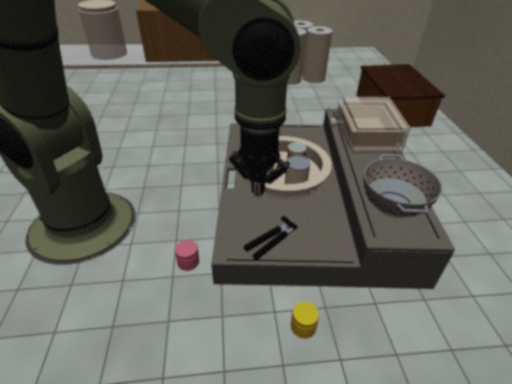

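The top view shows the pickles at (220,168), in line with the slot at (219,208). The mug (135,160) and the opener (305,177) have not moved. One last check that it is at rest, then I'll hand in.

```bash
python3 -m inch '[{"dx":0,"dy":0,"dz":0,"rx":0,"ry":0,"rz":0,"hand":1},{"dx":0,"dy":0,"dz":0,"rx":0,"ry":0,"rz":0,"hand":1},{"dx":0,"dy":0,"dz":0,"rx":0,"ry":0,"rz":0,"hand":1},{"dx":0,"dy":0,"dz":0,"rx":0,"ry":0,"rz":0,"hand":1},{"dx":0,"dy":0,"dz":0,"rx":0,"ry":0,"rz":0,"hand":1}]'; python3 trk.py k9 2; python3 -c "
from workcell import bot
print(bot.job_done())"
```

```text
clock: 11.6
position: [0.4849, -0.1903, 0.244]
tool_rot: [-3.142, -0.0, 1.167]
force: [-0.7, 0.4, -0.1]
grip_width: 0.0001
t 11.60 area 393 px [219.7 168.6] r 0.0662 ang 172.92
t 11.65 area 391 px [219.7 168.6] r 0.0661 ang 172.80
11.7 [ 0.48493498 -0.1903807   0.24399498] [ 0.32256139  0.22680468 -0.20075322]
the job is handed in; nothing more can be done
None
```

The pickles are at the front of the turntable, about 0.7° (roughly 1 mm) off the slot line, and I handed the job in at about 11.7 s.

- **Flick and coast:** I flicked the rim anticlockwise with the closed fingertips. With the hand off, the tray coasted about 125°, starting at roughly 0.7 rad/s.
- **Brake:** I pressed the rim once, measuring about 8 N. I did not hold it in place or nudge it afterwards.
- **Final position:** while braked, the pickles read 174.4°. After lift-off they read 172.9°, against a front line at about 173.6°. They held within about 0.2° for the last second.
- **Other objects:** in the top view the mug and opener look unmoved and all jars are standing. The hand was clear of everything.
- **Checks that disagreed:**
  - In the final pictures the side camera's network gave only a weak, wrong pickles position, because the gripper was in its view.
  - The networks' slot and axis points were off by up to 1–2 cm. I used my own rim and slot measurements instead, which agreed with each other.

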